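# Slide the puzzle plate out past the end of the raised tier

### The arm

A 7-joint arm with a two-finger parallel gripper is mounted at the origin on the work surface. World frame = base frame: x ahead of the robot, y to its left, z up, the work surface at z = 0. Lengths are in mm, angles in degrees, forces in N, time in s.
With the tool pointing down it reaches from about 400 to 875 mm from the base axis. Payload 6.5 kg.
Tool frame: the origin (TCP) lies between the finger pads; the fingertips stand 8 mm ahead of it and the grasp point (between the pads) lies 11 mm behind it; x points along the fingers, y is the direction in which the jaws open and shut, and the axes are right-handed (so a half turn about x gives the same grasp; the last joint's range is limited). The gripper opens to 88 mm and grips with 3 to 60 N. Pads are 18 mm wide; open, the fingers measure 123 mm over their backs; the gripper's body (75 mm by 187 mm) begins 45 mm behind the grasp point.
Start: joints at [-67.792, 30.733, -0.252, 88.115, 0.149, 61.152, -4.079], TCP at [284.944, 584.207, 246.716] pointing down, gripper open.
Joint ranges: [-154.64, 154.64], [-21.42, 123.67], [-72.66, 72.17], [13.99, 137.28], [-74.86, 254.86], [10.95, 109.41], [-158.01, 158.01]. Speed limits (degrees/s): [136.94, 136.94, 180, 180, 180, 180, 180].

### API

Orientations are given as a 3x3 rotation matrix whose columns are the frame's x, y, z axes.
In Python, from station import manip gives the robot as it stands. Calls block until the motion is done:
- manip.move_ptp(position, orientation): joint-space move of the TCP to a pose.
- manip.move_straight(position, rotation=None, speed=150, stop_force=None): straight line of the TCP; rotation=None keeps the orientation; speed is the mean speed in mm/s. With stop_force (N) it stops when the force on the tool has changed by that much, and returns True; else False.
- manip.goto_joints(angles): joint-space move.
- manip.let_go() and manip.grasp(squeeze=None): open the fingers fully, or close them until they stop; squeeze is the grip in N (None keeps the last).
- manip.dwell(seconds).
- manip.ik(position, orientation): joint angles nearest the present ones, or None.
- manip.read_state(): the state.
- manip.grab_frame(name): name is "scene" or "top" or "wrist"; returns the picture (480x640x3 uint8, blue, green, red); there is no depth.
- manip.camera_model(name): a dict with "vertical_fov" (degrees; the focal length in pixels is half the picture's height over the tangent of half this angle, whatever the lens; pixels are square), "cx", "cy" (the principal point, pixels), "k1" (the pictures are not rectified: a ray, as slopes to the right and down, at radius r is drawn at 1 + k1 r^2 times it, then the intrinsics apply), "R" (3x3) and "t" (3): a world point X has camera coordinates R X + t. Camera axes: x right, y down, z forward; pixel columns grow to the right and rows downward; lengths in mm; the calibration is good to about 2 mm. A picture is of the moment at which its call begins: read the wrist's pose just before it. camera_model takes no time and is no camera call; for the wrist camera it gives the pose at the moment of the call.
A pose or a line that the arm cannot do raises manip.PlanningError and nothing moves.
- manip.hand_in(): hands the job in, once; it reports no verdict.
The state is a dict: "clock": time; "q": joint angles; "joint_vel": joint speeds; "joint_efforts": joint torques, N m; "ee_pos": TCP position; "tcp_rot": TCP orientation; "ft_force": force on the tool from outside, world axes, zero at the start; "wrist_torque": the same for the moment, N m; "opening": finger opening in mm.
Only numpy, scipy, OpenCV 4.12 (cv2) and the standard library are available. Lean on these libraries where they do the work, as an engineer would, in place of code of your own. Each camera call takes 0.05 s, during which the arm holds its last target.

### The job

Using only the fingertips, push the thin plywood plate along the raised walnut tier towards the end where the yellow peg puzzle stands, until a quarter of the plate's length sticks out past that end, so that a child can get hold of its edge. Leave it lying flat with its long sides parallel to the tier's and nothing jutting out over the tier's front or back; only push it, never lift or tip it, and leave the swing door and all the other toys as they are.

Things in the scene. Friction and masses are not known exactly. Their poses are not given: they have to be found in the camera images.
- plate: thin plain plywood plate, 110 mm (its x) by 160 mm (its y, the long side) by 8 mm thick, about 0.11 kg, lying loose and skewed on top of the raised tier; origin at the centre of its underside, z up
- plate_left (a point): middle of the plate's short edge on its +y side (80 mm from its centre along its y), at half thickness
- plate_right (a point): middle of the plate's short edge on its -y side (80 mm from its centre along its -y), at half thickness
- tier: fixed raised tier with a flat walnut top and white sides, 280 mm deep (its x, front to the robot at -140 mm), 400 mm long (its y, ends at -200 and +200 mm) and 100 mm high; origin at the centre of its underside, so its top is at z = 100 mm. No rim or lip at the edges
- door_handle (a point): knob of the small swing door (about 176 mm wide, 66 mm high) that hangs ajar under the right half of the tier's front and swings towards the robot, wholly below the tier's top; to be left as it is
- puzzle: yellow plastic peg puzzle, 150 mm square, 42 mm high to its peg tops, on the table beside one end of the tier (left, +y, or right, -y): it marks the end to push towards. Origin at the centre of its underside
- jar: glass jar of wooden beads with a cork-lined metal clamp lid, 84 mm across, 106 mm high, on the table beside the other end of the tier. Origin at the centre of its underside
- teether: grey teether ring lying on the tier's back strip (its +x side), 72 mm outside, 48 mm inside, 14 mm high; origin at the centre of its underside
- car: wooden toy car on the tier's back strip, about 48 by 80 mm and 47 mm high; origin at the centre of its underside
- block: wooden block, 45 mm cube, on the tier's back strip; origin at the centre of its underside
There are look-alikes about, which are no part of the job. Of the things that look like the plate, the smallest one is meant. Of the things that look like the puzzle, the larger one is meant.

How it is judged:
By the outcome, as a careful person would: the job done as asked, in the order asked, and still so for the second after the job is handed in, with the robot touching nothing.
It also fails if it takes over 48 s, if anything falls off the work surface, if the arm or the gripper's body presses on something with over 40 N, if the wrist force passes 120 N, or if a joint passes its speed limit or range.

## Working session

There is one attempt and no reset: what is moved stays moved. The work goes in short steps, each a Python script; the robot and the scene stay as the last script left them, time stands still between calls to the robot, and variables do not carry over. Pictures are saved under pics/ and viewed, and the job is handed in when it is done.

```bash
ls; mkdir -p pics
python3 - <<'E'
from station import manip
import cv2
for n in ("scene","top","wrist"):
    cv2.imwrite(f"pics/{n}0.png",manip.grab_frame(n))
    m=manip.camera_model(n);print(n,m)
s=manip.read_state();print(s)
E
```

```text
pics
scene {'vertical_fov': 57.060784551889576, 'cx': 323.83594964583153, 'cy': 241.37273508775883, 'k1': -0.08930931301914985, 'R': array([[ 0.5839789 ,  0.81163711, -0.01462343],
       [ 0.56796067, -0.42139009, -0.70700146],
       [-0.57999079,  0.4045684 , -0.70706088]]), 't': array([-301.05487569, -197.77498749, 1397.43940547])}
top {'vertical_fov': 49.90222833216764, 'cx': 309.6997526904834, 'cy': 244.8235836277606, 'k1': -0.014991221176950668, 'R': array([[ 0.01830176, -0.99970998,  0.01565264],
       [-0.9977029 , -0.01928179, -0.06493946],
       [ 0.06522244, -0.01442818, -0.99776644]]), 't': array([ -25.41690828,  477.62735806, 1449.80455934])}
wrist {'vertical_fov': 62.04798556155494, 'cx': 319.68212019038816, 'cy': 246.22307199153855, 'k1': -0.06151364715787244, 'R': array([[ 0.43852396,  0.89871855, -0.0013099 ],
       [ 0.85209611, -0.4153106 ,  0.3185111 ],
       [ 0.28570782, -0.14079091, -0.94791823]]), 't': array([-649.47297447,  -43.63048309,  391.47421076])}
{'clock': 0.15, 'q': array([-67.79214678,  30.76719806,  -0.25461163,  88.15662113,
         0.14943662,  61.15111209,  -4.07878866]), 'joint_vel': array([ 0.01370928, -0.10064886,  0.0306404 , -0.16154258,  0.05789691,
       -0.00094066,  0.05497306]), 'joint_efforts': array([ 1.91335865e-03, -5.71327794e+01,  9.92078483e-01, -2.51828420e+01,
       -5.60879661e-02,  1.51446025e-02,  7.46216324e-05]), 'ee_pos': array([284.75652013, 583.80422375, 246.05129892]), 'tcp_rot': array([[-4.77085176e-04,  4.38301692e-01,  8.98827792e-01],
       [-1.21151256e-03,  8.98826981e-01, -4.38301939e-01],
       [-9.99999152e-01, -1.29804851e-03,  1.02190975e-04]]), 'ft_force': array([-0.28780802,  0.45116596,  0.65917522]), 'wrist_torque': array([ 0.00420017, -0.02186083, -0.02554048]), 'opening': 87.96855249425043}
```

View pics/top0.png

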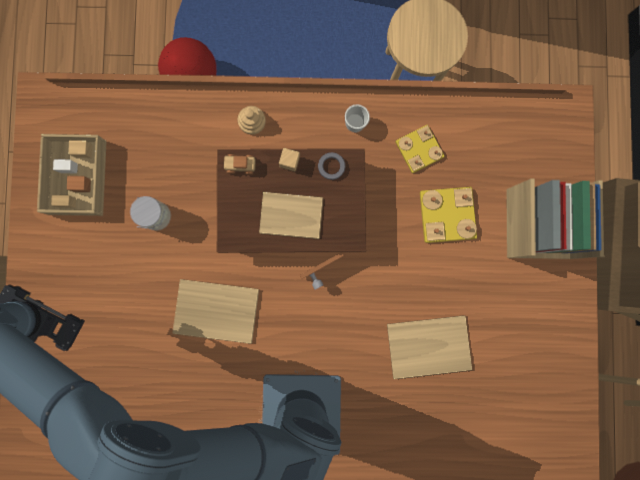

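View pics/scene0.png

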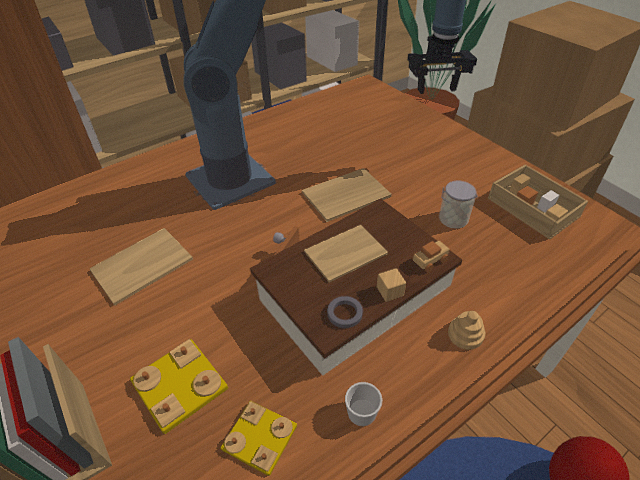

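Top view: up is +x and left is +y. Plate-like things are the ones at (291,215) on the tier, (217,311) and (430,347) on the table. The smallest is the one on the tier. Puzzle-like things are at (449,215), which is larger, and (420,148), which is smaller. The larger one is to the right, so I push towards -y. I'll confirm with a crop and measure.

```bash
cat > h.py <<'E'
import numpy as np, cv2
from station import manip
def K(m):
    f=240/np.tan(np.radians(m["vertical_fov"]/2)); return np.array([[f,0,m["cx"]],[0,f,m["cy"]],[0,0,1.]])
def ray(m,px):
    px=np.asarray(px,float).reshape(-1,1,2)
    u=((px-[m["cx"],m["cy"]])/K(m)[0,0]).reshape(-1,2)
    x=u.copy()
    for _ in range(30): x=u/(1+m["k1"]*(x**2).sum(1,keepdims=True))
    return np.c_[x,np.ones(len(x))]@m["R"]   # rows: R^T d
def onz(m,px,z):
    d=ray(m,px); c=-m["R"].T@m["t"]
    return (c+d*((z-c[2])/d[:,2:3]))[:,:2]
def proj(m,X):
    c=np.atleast_2d(X)@m["R"].T+m["t"]; x=c[:,:2]/c[:,2:]
    return x*(1+m["k1"]*(x**2).sum(1,keepdims=True))*K(m)[0,0]+[m["cx"],m["cy"]]
def platemask(im,roi):
    x0,y0,x1,y1=roi
    hsv=cv2.cvtColor(im,cv2.COLOR_BGR2HSV)
    mk=cv2.inRange(hsv,(10,40,120),(30,200,255)); o=np.zeros_like(mk);o[y0:y1,x0:x1]=mk[y0:y1,x0:x1]
    return cv2.morphologyEx(o,cv2.MORPH_OPEN,np.ones((3,3)))
def bigc(mk):
    cs,_=cv2.findContours(mk,cv2.RETR_EXTERNAL,cv2.CHAIN_APPROX_NONE); return max(cs,key=cv2.contourArea)
def plate(im,m,roi,z=108):
    c=bigc(platemask(im,roi)).reshape(-1,2)
    P=onz(m,c,z).astype(np.float32)
    return cv2.minAreaRect(P),P
E
python3 - <<'E'
from h import *
im=cv2.imread("pics/top0.png");m=manip.camera_model("top")
hsv=cv2.cvtColor(im,cv2.COLOR_BGR2HSV)
for p in [(291,215),(350,235),(230,235),(310,240),(200,150)]: print(p,hsv[p[1],p[0]])
r,P=plate(im,m,(245,185,335,245));print("plate",r,cv2.boxPoints(r).round(1).tolist())
for n,roi in(("A",(165,270,270,350)),("B",(380,305,480,385))): print(n,plate(im,m,roi,8)[0])
# tier
mk=cv2.inRange(hsv,(0,0,0),(180,255,75));o=np.zeros_like(mk);o[140:262,205:380]=mk[140:262,205:380]
cv2.imwrite("pics/mask.png",o)
cv2.imwrite("pics/crop0.png",cv2.resize(im[130:300,200:480],None,fx=2.8,fy=2.8,interpolation=cv2.INTER_CUBIC))
E
```

```text
(291, 215) [ 19  95 178]
(350, 235) [ 11 126  83]
(230, 235) [ 11 126  91]
(310, 240) [ 11 127  86]
(200, 150) [ 12 136 144]
plate ((551.4322509765625, 37.18906021118164), (161.49560546875, 112.07577514648438), 85.94304656982422) [[489.79998779296875, -39.400001525878906], [601.5999755859375, -47.29999923706055], [613.0, 113.80000305175781], [501.20001220703125, 121.69999694824219]]
A ((290.6097412109375, 242.76882934570312), (222.407958984375, 295.91094970703125), 1.0793070793151855)
B ((202.67857360839844, -362.31060791015625), (222.4172821044922, 284.1612548828125), 0.7613528966903687)
```

View pics/crop0.png

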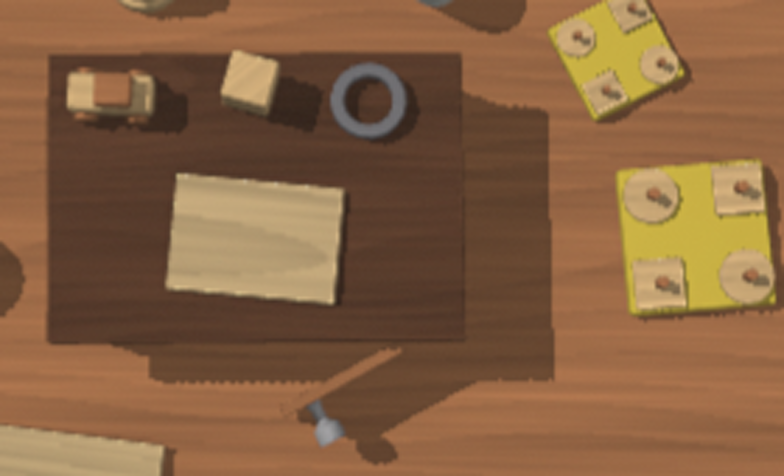

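View pics/mask.png

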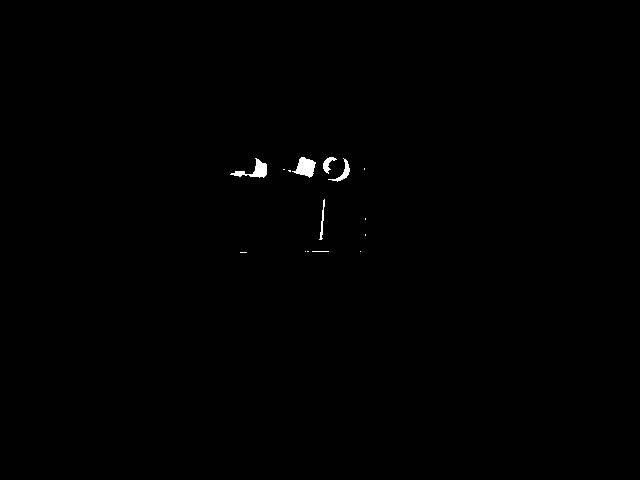

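Crop: the plate is the plywood rectangle with crop corners (177,175), (344,187), (334,303), (167,290). The tier's corners are about (48,53), (462,53), (465,342), (47,342). The larger puzzle is at crop (696,238), right of the tier. The measured plate is about 161×112 mm, which matches. Next I fit the tier edges and the ring, block and car positions.

```bash
cat >> h.py <<'E'
def tierfit(im,m):
    g=cv2.GaussianBlur(im,(3,3),0).astype(float)[:,:,2]
    def sub(prof):
        d=np.abs(np.diff(prof)); i=int(d.argmax()); w=d[max(0,i-1):i+2]; return (np.arange(max(0,i-1),max(0,i-1)+len(w))*w).sum()/w.sum()+.5
    pts={"L":[(208+sub(g[y,208:228]),y) for y in range(158,246)],
         "R":[(356+sub(g[y,356:376]),y) for y in list(range(158,190))+list(range(244,249))+list(range(190,244))],
         "B":[(x,141+sub(g[141:160,x])) for x in range(224,360)],
         "F":[(x,243+sub(g[243:262,x])) for x in range(224,360)]}
    L={}
    for k,p in pts.items():
        W=onz(m,p,100).astype(np.float32)
        vx,vy,x0,y0=cv2.fitLine(W,cv2.DIST_HUBER,0,.5,.01).ravel()
        r=(W-[x0,y0])@[-vy,vx]; L[k]=(x0,y0,vx,vy); print(k,"pt",x0.round(1),y0.round(1),"dir deg",np.degrees(np.arctan2(vy,vx)).round(2),"rms",np.sqrt(np.median(r**2)).round(2))
    def X(a,b):
        a,b=L[a],L[b]; s=np.linalg.solve(np.array([[a[2],-b[2]],[a[3],-b[3]]]),[b[0]-a[0],b[1]-a[1]]); return np.array(a[:2])+s[0]*np.array(a[2:])
    return {k:X(*k) for k in("FL","FR","BL","BR")}
E
python3 - <<'E'
from h import *
im=cv2.imread("pics/top0.png");m=manip.camera_model("top")
c=tierfit(im,m);[print(k,v.round(1)) for k,v in c.items()]
print("len",np.linalg.norm(c["FL"]-c["FR"]),np.linalg.norm(c["BL"]-c["BR"]),"dep",np.linalg.norm(c["FL"]-c["BL"]),np.linalg.norm(c["FR"]-c["BR"]))
print("centre",sum(c.values())/4)
f=lambda x,y:(x/2.8+200,y/2.8+130)
print("ring front",onz(m,[f(368,139)],107),"right",onz(m,[f(406,101)],107))
print("block front corners top",onz(m,[f(221,88),f(265,110)],145),"base",onz(m,[f(265,116)],100))
print("car front L/R",onz(m,[f(70,113),f(152,122)],115))
# plate long edges from side contour points
r,P=plate(im,m,(245,185,335,245))
E
```

```text
L pt 555.5 236.4 dir deg 1.86 rms 0.07
R pt 581.9 -164.0 dir deg 1.3 rms 0.82
B pt 733.6 1.6 dir deg -88.11 rms 0.99
F pt 450.4 74.6 dir deg -88.72 rms 0.31
FL [446.9 232.8]
FR [ 455.8 -166.9]
BL [725.7 241.9]
BR [ 739.  -160.4]
len 399.79144 402.56635 dep 278.9323 283.2389
centre [591.8596    36.860527]
ring front [[648.75429166 -70.3041232 ]] right [[ 686.50864232 -106.32733568]]
block front corners top [[686.61587729  69.94215295]
 [666.69027213  28.42924783]] base [[670.42580991  29.11057612]]
car front L/R [[666.25225514 214.64612064]
 [659.2118036  136.38435097]]
```

```bash
cat >> h.py <<'E'
def rot(deg):
    c,s=np.cos(np.radians(deg)),np.sin(np.radians(deg))
    return np.array([[0,c,s],[0,s,-c],[-1,0,0.]])
E
python3 - <<'E'
from h import *
psi=-4.06; yax=np.array([-np.sin(np.radians(psi)),np.cos(np.radians(psi))])
e=np.array([557.1,117.75]); p=e+yax*(9+28)
print(p,manip.ik([*p,230],rot(psi)))
manip.move_ptp([*p,230],rot(psi))
s=manip.read_state();print(s["clock"],s["ee_pos"],s["q"].round(1))
m=manip.camera_model("wrist");cv2.imwrite("pics/wrist1.png",manip.grab_frame("wrist"))
manip.move_straight([*p,111.5],speed=80)
s=manip.read_state();print(s["clock"],s["ee_pos"],s["ft_force"],s["opening"])
m2=manip.camera_model("wrist");cv2.imwrite("pics/wrist2.png",manip.grab_frame("wrist"))
cv2.imwrite("pics/scene2.png",manip.grab_frame("scene"))
import pickle;pickle.dump((m,m2),open("m.pkl","wb"))
E
```

```text
[559.71964003 154.65714682] [-37.69423257  26.32683668  23.79696735 101.02478541 -12.57606729
  55.27100047 -12.94483673]
2.0 [559.35073499 156.57933392 229.86926552] [-37.8  26.3  23.7 101.  -12.6  55.3 -12.9]
3.6833 [560.08851062 154.74038245 111.97792847] [ 0.01794082 -0.60101119 -0.14680878] 88.43107732865023
```

View pics/wrist1.png

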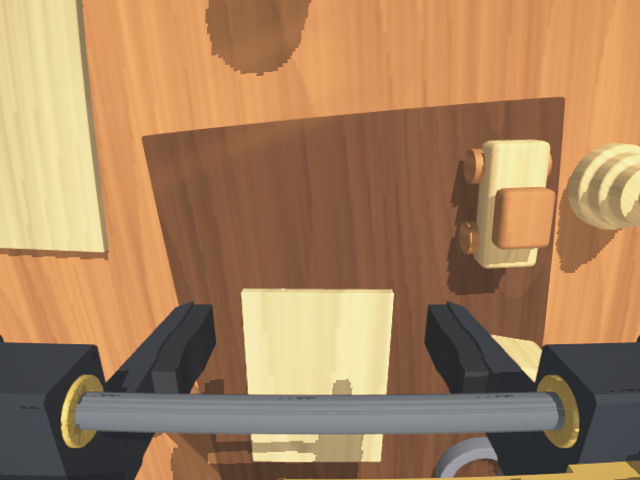

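View pics/wrist2.png

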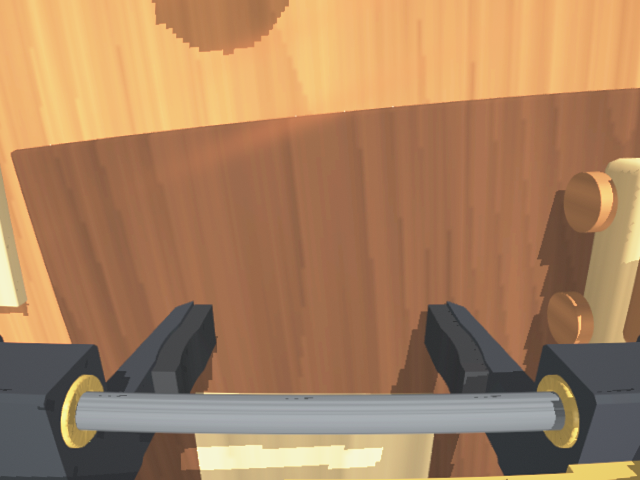

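View pics/scene2.png

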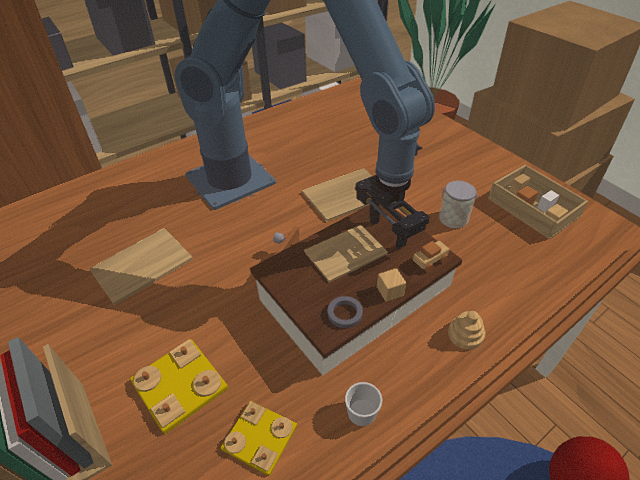

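Run:
```python
from h import *
import pickle
m,m2=pickle.load(open("m.pkl","rb"))
print("edge w1",onz(m,[(242,290),(393,290.5)],108))
im=cv2.imread("pics/wrist2.png"); print("w2 side edges",onz(m2,[(197,393),(434,393),(203,470),(428,470)],108))
print("tier left end w1",onz(m,[(143,136),(564,97)],100), "w2",onz(m2,[(13,152),(640,88)],100))
print("fingertip proj", proj(m2,[[560-44,154.7,104],[560+44,154.7+0,104]]))
ms=manip.camera_model("scene")
# scene0: tier corners / plate corners (coarse, by eye)
print("scene plate",onz(ms,[(304,252),(348,226),(387,252),(319,279)],108))
print("scene tier",onz(ms,[(251,269),(323,352),(462,262)],100))
```

```text
edge w1 [[501.25044111 123.52284613]
 [609.07319385 115.82858426]]
w2 side edges [[504.45251833 126.86479458]
 [607.40915128 119.54776229]
 [498.92744358  81.80118072]
 [606.13844622  74.21158617]]
tier left end w1 [[447.82769745 234.37588312]
 [723.88703175 241.20689437]] w2 [[447.95294074 233.97064862]
 [684.38694168 240.55651428]]
fingertip proj [[214.89641468 331.10608553]
 [425.71115315 317.81207003]]
scene plate [[495.90773016 -40.26343556]
 [487.1179707   95.04314969]
 [609.65631197 113.17652795]
 [582.67428899 -59.32309036]]
scene tier [[ 462.09360114 -162.19543778]
 [ 730.61689032 -154.93116323]
 [ 730.45668718  235.68623979]]
```

Wrist and top views agree to about 2 mm: edge centre ≈ (556,119), tier yaw ≈ 1.5°, tier right end ≈ y −164 at x 556. In wrist2 the plate's edges, columns about 197 and 434, lie just outside the inner finger faces at 215 and 426, so both fingertips will bear on the edge. I'll push on a gentle arc and stop about 15 mm short.

Run:
```python
from h import *
ax=lambda d:np.array([-np.sin(np.radians(d)),np.cos(np.radians(d))])
psi0,psi1=-4.06,1.5; Z=111.2
e=np.array([556.,119.])
plan=[(e+ax(psi0)*9,psi0)]
e=e-ax(psi0)*6; plan.append((e+ax(psi0)*9,psi0))
N=5;L=110/N
for i in range(N):
    a=psi0+(psi1-psi0)*(i+.5)/N; b=psi0+(psi1-psi0)*(i+1)/N
    e=e-ax(a)*L; plan.append((e+ax(b)*9,b))
d=e[1]-(-44+15); e=e-ax(psi1)*d; plan.append((e+ax(psi1)*9,psi1))
for p,b in plan:
    manip.move_straight([*p,Z],rot(b),speed=40)
    s=manip.read_state(); print(round(s["clock"],2),p.round(1),s["ee_pos"].round(1),round(b,2),s["ft_force"].round(1))
m=manip.camera_model("wrist");cv2.imwrite("pics/wrist3.png",manip.grab_frame("wrist"))
cv2.imwrite("pics/top3.png",manip.grab_frame("top"));cv2.imwrite("pics/scene3.png",manip.grab_frame("scene"))
im=cv2.imread("pics/top3.png")
cv2.imwrite("pics/top3c.png",cv2.resize(im[130:300,200:480],None,fx=2.8,fy=2.8,interpolation=cv2.INTER_CUBIC))
```

```text
4.61 [556.6 128. ] [556.6 128.2 111.2] -4.06 [-0.4  0.7  0.1]
4.91 [556.2 122. ] [556.2 121.6 111.2] -4.06 [-0.1 -0.4 -0.9]
5.61 [554.7 100. ] [554.8 100.  111.2] -2.95 [ 0.5 -0.1 -0. ]
6.31 [553.6  78.1] [553.6  78.1 111.2] -1.84 [ 0.7 -0.1 -0.3]
7.01 [552.9  56.1] [553.   56.  111.2] -0.72 [ 0.2  0.3 -0. ]
7.71 [552.7  34.1] [552.7  34.1 111.2] 0.39 [-0.  -0.5 -0.7]
8.41 [552.9  12.1] [552.9  12.1 111.2] 1.5 [-0.   0.  -0.2]
9.36 [553.7 -20. ] [553.8 -19.8 111.2] 1.5 [0.1 1.1 1. ]
```

View pics/top3c.png

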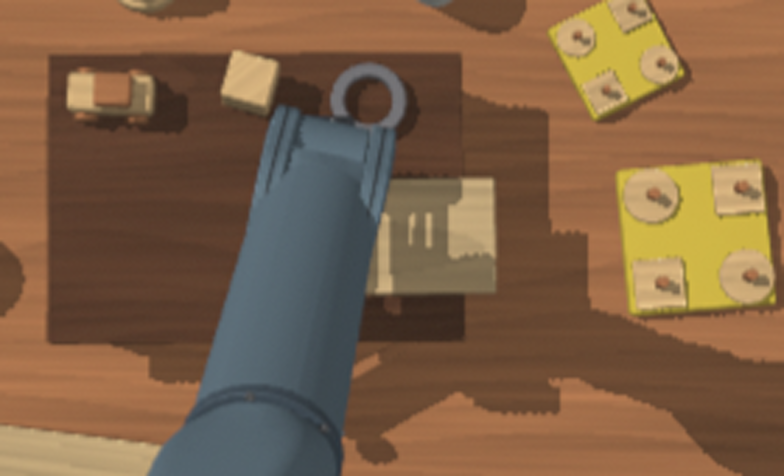

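View pics/scene3.png

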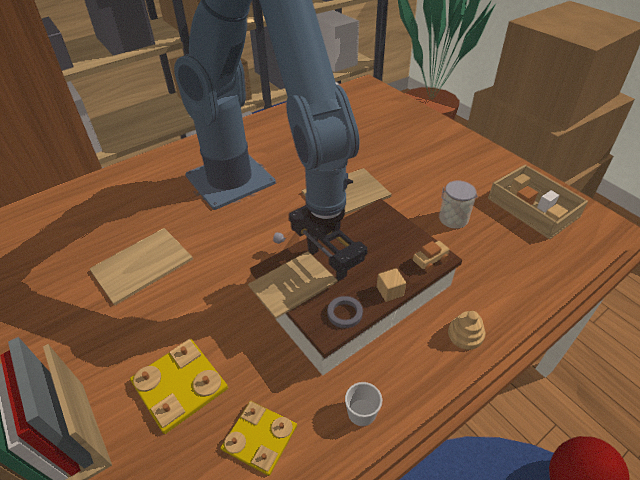

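The plate now overhangs the right end. In the crop its leading edge is at column 496 and the tier end at 463, and it looks parallel to the tier. Next I measure it.

```bash
cat >> h.py <<'E'
def lead(im,m,z=108):
    # leading (right) edge: strongest red-channel drop per row, cols 366..400
    g=im[:,:,2].astype(float); pts=[]
    for y in range(198,232):
        pr=g[y,366:400]; d=-np.diff(cv2.GaussianBlur(pr.reshape(1,-1),(3,1),0).ravel()); i=int(d.argmax())
        w=np.clip(d[max(i-1,0):i+2],0,None); pts.append((366+(np.arange(max(i-1,0),max(i-1,0)+len(w))*w).sum()/w.sum()+.5,y))
    W=onz(m,pts,z).astype(np.float32); vx,vy,x0,y0=cv2.fitLine(W,cv2.DIST_HUBER,0,.5,.01).ravel()
    r=(W-[x0,y0])@[-vy,vx]
    return (x0,y0),np.degrees(np.arctan2(vy,vx)),np.median(abs(r))
E
python3 - <<'E'
from h import *
m=manip.camera_model("top")
im=cv2.imread("pics/top3.png"); print(lead(im,m), lead(im,m,100))
E
```

```text
((np.float32(557.1199), np.float32(-192.42093)), np.float32(2.3092334), np.float32(0.29599047)) ((np.float32(558.1463), np.float32(-193.57181)), np.float32(2.3080866), np.float32(0.2979563))
```

Run:
```python
from h import *
ax=lambda d:np.array([-np.sin(np.radians(d)),np.cos(np.radians(d))])
R=rot(1.5);p=np.array([553.7,-20.])-ax(1.5)*9
manip.move_straight([*p,111.2],R,speed=18)
print(manip.read_state()["ee_pos"],manip.read_state()["ft_force"])
b=p+ax(1.5)*25
manip.move_straight([*b,111.2],R,speed=60)
manip.move_straight([*b,230],R,speed=150)
b2=p+ax(1.5)*230
manip.move_straight([*b2,260],R,speed=200)
manip.dwell(.3)
cv2.imwrite("pics/top4.png",manip.grab_frame("top"));cv2.imwrite("pics/scene4.png",manip.grab_frame("scene"))
im=cv2.imread("pics/top4.png");m=manip.camera_model("top")
print(manip.read_state()["clock"],lead(im,m))
cv2.imwrite("pics/top4c.png",cv2.resize(im[130:300,200:480],None,fx=2.8,fy=2.8,interpolation=cv2.INTER_CUBIC))
```

```text
[553.97024198 -29.10609025 111.22635181] [-0.86951425  0.06422535  0.18514746]
13.25 ((np.float32(555.95416), np.float32(-200.94356)), np.float32(1.2001442), np.float32(0.16054048))
```

View pics/top4c.png

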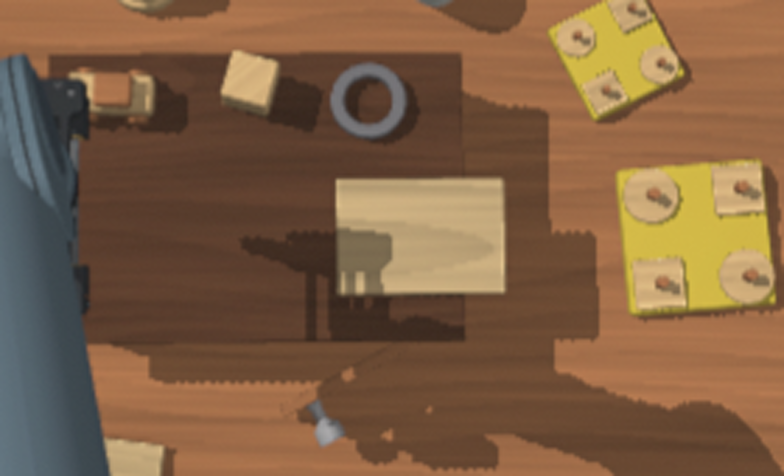

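View pics/scene4.png

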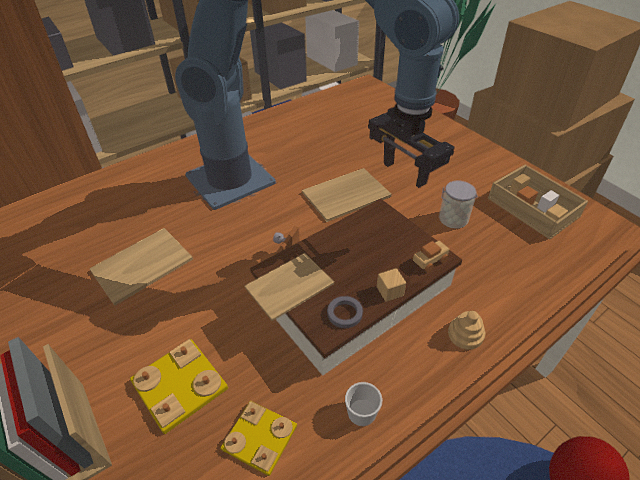

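```bash
cat > meas.py <<'E'
from h import *
def efit(g,m,z,seg,axis,lo,hi,sign):
    pts=[]
    for k in seg:
        pr=g[k,lo:hi] if axis==0 else g[lo:hi,k]
        d=np.clip(sign*np.diff(pr),0,None); i=int(d.argmax()); a=max(i-1,0); w=d[a:i+2]
        c=lo+(np.arange(a,a+len(w))*w).sum()/w.sum()+.5
        pts.append((c,k) if axis==0 else (k,c))
    W=onz(m,pts,z).astype(np.float32); vx,vy,x0,y0=cv2.fitLine(W,cv2.DIST_HUBER,0,.5,.01).ravel()
    r=(W-[x0,y0])@[-vy,vx]
    return np.array([x0,y0]),np.degrees(np.arctan2(vy,vx)),np.median(abs(r))
def report(f):
    im=cv2.imread(f);g=im[:,:,2].astype(float);m=manip.camera_model("top")
    out={"lead":efit(g,m,108,range(198,232),0,370,392,-1),
    "trail":efit(g,m,108,range(198,210),0,310,330,1),
    "back":efit(g,m,108,range(325,376),1,186,202,1),
    "front":efit(g,m,108,range(345,376),1,226,240,-1),
    "tierR":efit(g,m,100,list(range(155,162))+list(range(170,190)),0,358,372,1),
    "tierL":efit(cv2.imread("pics/top0.png")[:,:,2].astype(float),m,100,range(158,246),0,208,228,-1),
    "tierF":efit(cv2.imread("pics/top0.png")[:,:,2].astype(float),m,100,range(224,360),1,244,260,1)}
    for k,v in out.items(): print(k,v[0].round(1),"deg",v[1].round(2),"res",v[2].round(2))
if __name__=="__main__":
    import sys;report(sys.argv[1])
E
python3 meas.py pics/top4.png
python3 - <<'E'
from h import *
ms=manip.camera_model("scene")
im=cv2.imread("pics/scene4.png");cv2.imwrite("pics/scene4c.png",cv2.resize(im[230:380,230:430],None,fx=4,fy=4,interpolation=cv2.INTER_CUBIC))
E
```

```text
lead [ 555.2 -201.1] deg 1.33 res 0.16
trail [585.8 -39.2] deg 2.82 res 0.09
back [ 612.2 -115.3] deg -88.61 res 0.15
front [ 503.4 -148.9] deg -88.43 res 0.05
tierR [ 676.7 -160.5] deg 1.36 res 0.24
tierL [593.7 237.7] deg 1.98 res 0.09
tierF [451.3  35.6] deg -88.51 res 0.63
```

View pics/scene4c.png

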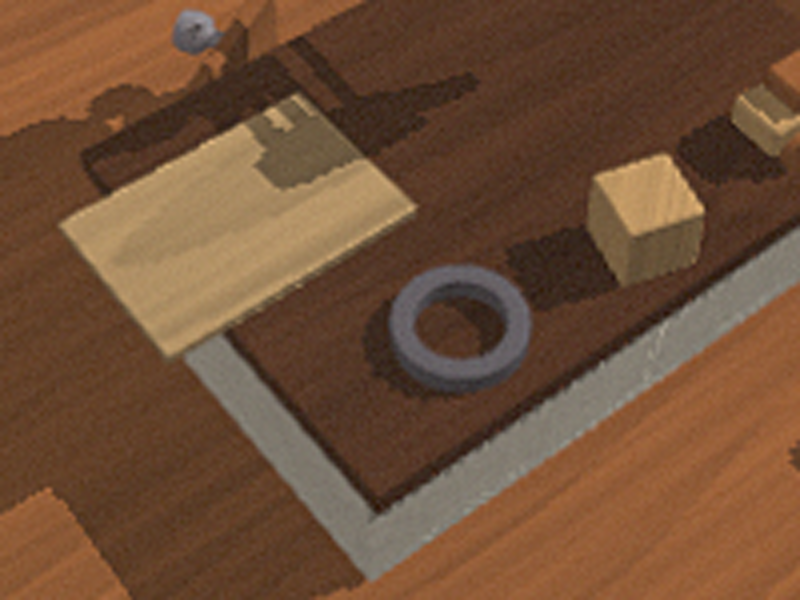

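Run:
```python
from h import *
ms=manip.camera_model("scene")
f=lambda x,y:((x+.5)/4-.5+230,(y+.5)/4-.5+230)
print("lead top corners",onz(ms,[f(61,226),f(166,350)],108).round(1),"trail",onz(ms,[f(297,94),f(416,206)],108).round(1))
print("lead bottom",onz(ms,[f(166,358)],100).round(1))
print("tier end",onz(ms,[f(235,334),f(378,508)],100).round(1), "far", onz(ms,[f(84,155)],100).round(1))
```

```text
lead top corners [[ 504.3 -199.7]
 [ 607.4 -195.6]] trail [[498.7 -42.5]
 [606.4 -37.3]]
lead bottom [[ 606.3 -195.9]]
tier end [[ 614.5 -159.3]
 [ 740.  -159.1]] far [[ 459.9 -162. ]]
```

Both views agree: overhang ≈ 37 mm (top 37.5, scene about 37), and long sides within about 0.1° of the tier front. I push about 2.8 mm more.

```bash
python3 - <<'E'
from h import *
ax=lambda d:np.array([-np.sin(np.radians(d)),np.cos(np.radians(d))])
R=rot(1.45);p=np.array([553.7,-20.])-ax(1.5)*9
b=p+ax(1.5)*25; q=p-ax(1.5)*2.8
manip.move_straight([*b,230],R,speed=200)
manip.move_straight([*b,111.2],R,speed=90)
manip.move_straight([*(p+ax(1.5)*6),111.2],R,speed=40)
manip.move_straight([*q,111.2],R,speed=12)
print(manip.read_state()["ee_pos"],manip.read_state()["ft_force"])
manip.move_straight([*b,111.2],R,speed=50)
manip.move_straight([*b,230],R,speed=150)
manip.move_straight([*(p+ax(1.5)*230),260],R,speed=200)
manip.dwell(.3)
cv2.imwrite("pics/top5.png",manip.grab_frame("top"));cv2.imwrite("pics/scene5.png",manip.grab_frame("scene"))
im=cv2.imread("pics/top5.png")
print(manip.read_state()["clock"])
cv2.imwrite("pics/top5c.png",cv2.resize(im[130:300,200:480],None,fx=2.8,fy=2.8,interpolation=cv2.INTER_CUBIC))
im=cv2.imread("pics/scene5.png");cv2.imwrite("pics/scene5c.png",cv2.resize(im[210:360,230:480],None,fx=3.2,fy=3.2,interpolation=cv2.INTER_CUBIC))
E
python3 meas.py pics/top5.png
```

```text
[554.02286126 -31.81385107 111.20317813] [0.17624676 0.1611638  0.06284815]
20.6417
lead [ 557.1 -203.2] deg 2.39 res 0.2
trail [585.8 -42.1] deg 0.61 res 0.04
back [ 612.3 -119.1] deg -88.63 res 0.12
front [ 503.3 -145.1] deg -88.36 res 0.05
tierR [ 676.3 -160.7] deg 1.73 res 0.34
tierL [593.7 237.7] deg 1.98 res 0.09
tierF [451.3  35.6] deg -88.51 res 0.63
```

View pics/top5c.png

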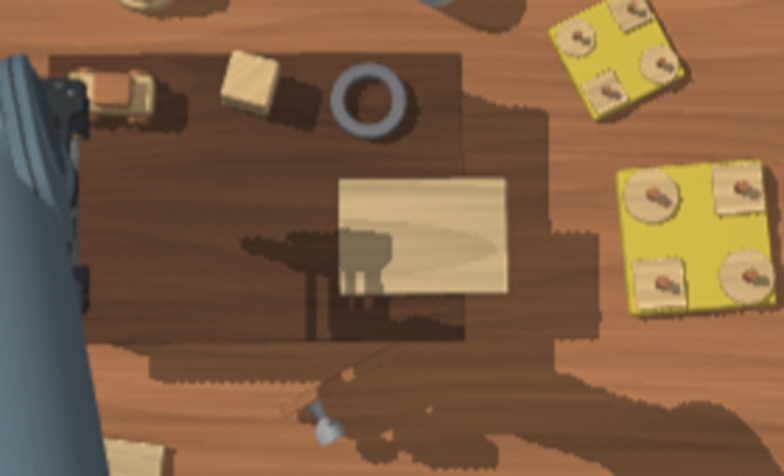

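View pics/scene5c.png

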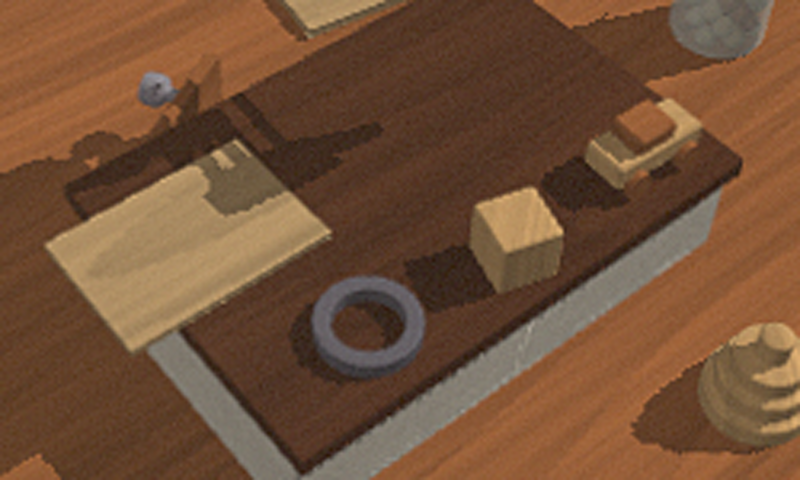

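Run:
```python
from station import manip
print(manip.hand_in(), manip.read_state()["clock"])
```

```text
the job is handed in; nothing more can be done
the job is handed in; nothing more can be done
```

I pushed the plate with both open fingertips on its short +y edge, along a gentle arc towards the yellow puzzle (the −y end), and squared it to the tier on the way. I then trimmed it by another 3 mm, backed the arm off and handed in at about 21 s.

| Last check | Result |
|---|---|
| Overhang past the end | about 39.4 mm (40 mm wanted), from the top camera; camera calibration is good to about 2 mm |
| Long sides against the tier's front | within about 0.15° (−88.63° and −88.36°, against −88.51°) |
| Plate's front side | about 55 mm inside the tier's front edge |
| Flat, other things unmoved | plate lies flat, and the ring, block, car, door and puzzle look where they were (judged by eye) |

- **Noisy edges:** the plate's two short edges gave scattered angles (2.4° and 0.6°, against about 1.5° for the tier). I relied on the long sides instead.
- **Scene camera:** it read about 0.5 mm less overhang than the top camera, measured just before the final trim. I did not recompute it afterwards.

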